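# Refit the hob knob and turn the zone off

### The job

One knob of the hob in the science-room bench has come off and lies in the red box lid, and its zone was left on. Put the knob back on the bare shaft: feel for where the flat in its bore meets the flat of the shaft, press it gently until it snaps fully home, and turn it back to off, then let go. Do not force it, and leave the other knob and everything else as it is.

Things in the scene. Friction and masses are not known exactly. Their poses are not given: they have to be found in the camera images.
- knob: the loose black-lacquered metal hob knob, upright in the box lid, about 120 g. Round skirt 42 mm in diameter and 11 mm high; on it a straight grip bar 40 mm long, 16 mm thick, from 11 to 33 mm above the underside. Origin: centre of its underside; z up along the bore; x along the bar towards the end with the white pointer line
- knob_bore (a point): mouth of the loose knob's bore, at the centre of its underside. The bore is round, 10.6 mm wide and 16 mm deep, with one flat, 1.3 mm from the axis, on the side away from the pointer (the knob's -x side); the mouth's round part is bevelled by 0.5 mm
- knob_pointer (a point): the pointer end of the loose knob's bar: top edge, 20 mm from the knob's axis and 33 mm above its underside
- control: the control without a knob: 25 mm steel collar on the hob's glass, a bare steel D-shaft standing up in it. Origin: on the shaft's axis at the top of the glass (8 mm above the bench), z up. Fixed to the hob; it does not turn with the shaft. x points to the off mark. When home, the knob's underside is 3 mm above the glass and the shaft's tip meets the bottom of the bore
- shaft_tip (a point): centre of the bare shaft's tip, 19 mm above the glass. Shaft 10 mm in diameter, 6 mm over its one flat, square-ended, 0.02 N m of friction: it stays while the knob slides on its tip at 3 to 6 N and turns with it once on. The knob drops by several mm where the flats meet within 10 to 25 degrees; it then has springy play on the shaft, so see where the pointer settles when let go
- off_mark (a point): the off mark, a small white ring on the glass 30 mm from the shaft's axis, power ticks following clockwise (seen from above). At off the shaft's flat faces away from this mark, so a fitted knob points at it; a stop is 2 degrees beyond. Clockwise is on. The shaft was left on, 20 to 112 degrees clockwise of off; its exact angle is not measured: look or feel for it
- spring_nose (a point): height of the spring nose in the side of the shaft opposite the flat, given on the axis, 10 mm above the glass: it holds the fitted knob. Resistance begins when the knob's underside is 13 mm above the glass; pushing past it takes about 10 N, then the knob snaps home. More than 18 N on the shaft's end, or 45 N between knob and shaft once on, harms the control
- control2: the hob's other control, same collar and marks, with its knob in place; the controls stand 110 mm apart, one nearer the front and one nearer the back, and either may be the bare one
- knob2_pointer (a point): pointer end of the other control's knob (same shape as the loose one), 20 mm from its axis, 36 mm above the glass; not to be turned
- hob: black glass-ceramic hob, 540 mm along its y by 330 mm along its x, its glass 8 mm above the bench; two round zones. Origin: its centre at bench level. The controls stand 205 mm from the centre towards -y, 55 mm to either side along x. Fixed
- lid: shallow red box lid with white floor, 250 mm (x) by 190 mm (y), walls 24 mm high and 3 mm thick, floor 3 mm thick. Origin: centre of its underside. Fixed
- pan: steel saucepan, 164 mm across, 85 mm high, long handle, on the hob's larger zone. Origin: centre of its underside
- pen: pen, 140 mm long, 11 mm thick, lying in the lid beyond the knob. Origin: middle of its underside
- tape: roll of grey tape, 104 mm across, 48 mm high, behind the lid. Origin: centre of its underside
- mug: white mug, 72 mm across, 95 mm high, to the left of the book. Origin: centre of its underside
- cutter: closed cutter knife, 150 mm long, 12 mm high, lying on the book. Origin: near the middle of its underside
- book: closed book, 115 by 180 by 30 mm, lying to the left in front of the hob. Origin: centre of its underside
- driver: screwdriver, 190 mm long, lying in front of the lid. Origin: on its axis near the middle

How it is judged (in metres and radians):
On the way:
1. the knob is pushed fully home on the shaft and has snapped in (z of knob in the frame of control below 0.0045 m and horizontal distance between knob and control below 0.002 m and angle between the z axis of knob and the z axis of control, either way round below 0.08 rad), for 0.2 s.
At the end, for the whole second after the job is handed in: the knob sits upright, snapped fully home on the bare shaft (underside at most 4.5 mm above the glass, within 2 mm of the shaft's axis, within 4.5 degrees of upright), its pointer within 7 degrees of the off mark (2.5 mm at the pointer), at rest and released (all of step 1 and x of knob_pointer in the frame of control above 0 m and y of knob_pointer in the frame of control between -0.0025 and 0.0025 m and linear speed of knob below 0.01 m/s); the robot touches nothing.
It fails at once if the knob was forced onto the shaft's end: more than 18 N between knob and shaft before the flats had met (contact force between knob and control above 18 N and z of knob in the frame of control above 0.0165 m).
It fails at once if knob and shaft were strained with more than 45 N (contact force between knob and control above 45 N).
It fails at once if the hob was pressed with more than 30 N (contact force between any of the arm, the fingers and hob above 30 N).
It fails at once if the other knob was turned or another thing was moved (distance of knob2_pointer from where it was at the start of the episode above 0.005 m or distance of any of pan, tape, mug, book from where it was at the start of the episode above 0.02 m or distance of any of pen, cutter, driver from where it was at the start of the episode above 0.03 m).
It also fails if it takes over 64 s, if anything falls off the work surface, if the arm or the gripper's body presses on something with over 40 N, if the wrist force passes 120 N, or if a joint passes its speed limit or range.

### The arm

A 6-joint arm with a two-finger parallel gripper is mounted at the origin on the work surface. World frame = base frame: x ahead of the robot, y to its left, z up, the work surface at z = 0. Lengths are in mm, angles in rad, forces in N, time in s.
With the tool pointing down it reaches from about 350 to 775 mm from the base axis. Payload 7.3 kg.
Tool frame: the origin (TCP) lies at the very end of the fingers, on their centre line; the grasp point (between the pads) lies bot.grip_point_offset behind it (bot.grip_point_offset is the distance from the TCP to the grasp point, in mm); z points along the fingers, y is the line along which they close (so a half turn about z gives the same grasp; the last joint's range is limited). The gripper opens to 92 mm and grips with 3 to 60 N. Pads are 19 mm wide; open, the fingers measure 130 mm over their backs; the gripper's body (75 mm by 190 mm) begins 47 mm behind the grasp point.
Start: joints at [-1.275, 0.342, 1.524, -0, 1.275, -0.146], TCP at [224.497, -474.601, 226.741] pointing down, gripper open.
Joint ranges: [-2.53, 2.53], [-0.77, 2.02], [0.04, 2.7], [-1, 4.14], [0.28, 2.66], [-3.11, 3.11]. Speed limits (rad/s): [2.57, 2.57, 3.14, 3.14, 3.14, 3.14].

### API

Orientations are given as [roll, pitch, yaw] about the fixed x, y, z axes, in that order (R = Rz(yaw) Ry(pitch) Rx(roll)).
In Python, from plant import bot gives the robot as it stands. The module is installed in compiled form; this text tells all that it offers.
- The arm moves only by the tool carry_out, never from a script. Its argument "plan" is a list of rows, each an object of numbers: "tx", "ty", "tz": the shift along the world's x, y, z in mm; "rx", "ry", "rz": the turn, a rotation vector about the world's x, y, z in rad. A call has 1 to 12 rows; each row shifts and turns the commanded pose from where the row before left it; what a row does not reach is not made up. A row lasts 1/10 s, in which the tool goes at most 50 mm and 8.59 degrees, less where a joint would pass 70% of its speed; a pose out of reach is approached as far as the arm can. A call with a gripper value outside its range is refused whole. "gripper" is the closure, from 0 (fully open) to 1 (shut), set as the call begins (left out, the last holds). The fingers move at their own pace and stop on an object; the grip force is fixed at half the most. Time passes only in rows, so rows that do not move let the fingers close. It gives the time, the measured TCP pose, the force, the opening and the grip force at its end, in the units of the state.
- bot.get_obs(): the state, without advancing time (a new reading comes with each control period).
- bot.capture(name): name is "scene" or "top"; returns the picture (420x560x3 uint8, red, green, blue); there is no depth.
- bot.camera_model(name): a dict with "camera_matrix" (3x3 intrinsics, pixels), "R" (3x3) and "t" (3): a world point X has camera coordinates R X + t. Camera axes: x right, y down, z forward; pixel columns grow to the right and rows downward; lengths in mm; the calibration is good to about 2 mm. A picture is of the moment at which its call begins. camera_model takes no time and is no camera call.
- bot.close_job(): hands the job in; it is judged then, once.
The state is a dict: "time": time; "joint_positions": joint angles; "dq": joint speeds; "tau": joint torques, N m; "tool_pos": TCP position; "tcp_rot": TCP orientation; "contact_force": force on the tool from outside, world axes, zero at the start; "moment": the same for the moment, N m; "grip_width": finger opening in mm; "finger_force": force on a finger pad.
Only numpy, scipy, OpenCV 4.12 (cv2) and the standard library are available. Lean on these libraries where they do the work, as an engineer would, in place of code of your own. Each camera call takes 0.05 s, during which the arm holds its last target. There are 200 camera calls.

## Working session

There is one attempt and no reset: what is moved stays moved. The work goes in short steps, Python scripts to look and compute and a tool call to move; the robot and the scene stay as the last step left them, time stands still between calls to the robot, and variables do not carry over. Pictures are saved under pics/ and viewed, at most 10 in all, crops included, and the job is handed in when it is done.

Besides the shell and the picture viewer there is one more tool, called after "Emit:" as name(argument=value, ...), one argument or row to a line, values as JSON. carry_out: Moves the arm, as the interface text tells. Its arguments: {"type":"object","properties":{"plan":{"type":"array"},"gripper":{"type":"number"}},"required":["plan"]}

```bash
mkdir -p pics; python3 - <<'E'
from plant import bot
import cv2,numpy as np
np.set_printoptions(precision=4,suppress=True)
for n in("scene","top"):
    im=bot.capture(n);cv2.imwrite(f"pics/{n}0.png",cv2.cvtColor(im,cv2.COLOR_RGB2BGR))
    m=bot.camera_model(n);print(n,m)
print(bot.get_obs(),bot.grip_point_offset)
E
```

```text
scene {'camera_matrix': array([[418.589 ,   0.    , 279.6973],
       [  0.    , 418.589 , 203.3173],
       [  0.    ,   0.    ,   1.    ]]), 'R': array([[-0.8184,  0.5743,  0.0201],
       [ 0.3232,  0.4889, -0.8103],
       [-0.4752, -0.6566, -0.5857]]), 't': array([ 395.0765, -121.6714, 1314.3902])}
top {'camera_matrix': array([[463.3503,   0.    , 278.6109],
       [  0.    , 463.3503, 211.6539],
       [  0.    ,   0.    ,   1.    ]]), 'R': array([[ 0.0268, -0.9996, -0.0012],
       [-0.9972, -0.0266, -0.0693],
       [ 0.0692,  0.0031, -0.9976]]), 't': array([  34.3035,  518.2578, 1215.4659])}
{'time': 0.1, 'joint_positions': array([-1.275 ,  0.3427,  1.5249,  0.    ,  1.2754, -0.146 ]), 'dq': array([-0.0009, -0.0025, -0.003 , -0.0007,  0.0013,  0.0006]), 'tau': array([  0.0013, -43.2001, -24.4698,   0.0719,   0.0526,  -0.    ]), 'tool_pos': array([ 224.376 , -474.2247,  226.1027]), 'tcp_rot': array([-3.1402, -0.0002,  0.4417]), 'contact_force': array([ 0.3653, -0.0818, -0.0106]), 'moment': array([-0.0382,  0.0108, -0.0236]), 'finger_force': 0.0, 'grip_width': 91.89744479572889} 18.8
```

View pics/top0.png

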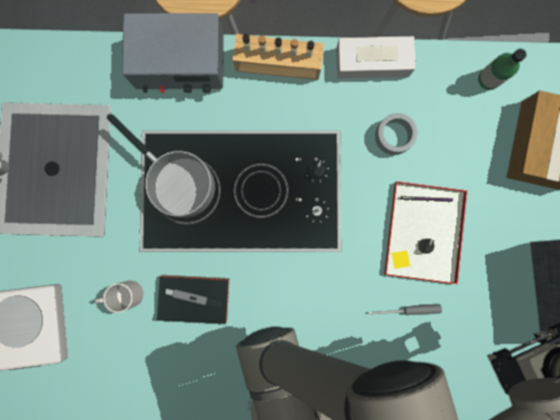

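View pics/scene0.png

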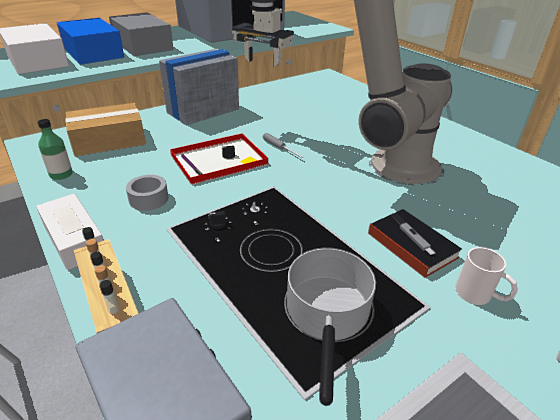

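The top view shows the bare control near (317,211), the fitted knob near (316,168) and the loose knob near (426,246). I'll zoom in on these.

```bash
cat > h.py <<'E'
from plant import bot
import cv2,numpy as np
np.set_printoptions(precision=2,suppress=True)
def ray(n,u,v,z):
    m=bot.camera_model(n);R,t,K=m["R"],m["t"],m["camera_matrix"]
    d=R.T@np.linalg.solve(K,[u,v,1.]);c=-R.T@t
    return c+d*(z-c[2])/d[2]
def proj(n,X):
    m=bot.camera_model(n);p=m["camera_matrix"]@(m["R"]@np.asarray(X,float)+m["t"]);return p[:2]/p[2]
def crop(im,u0,v0,w,h,s): return cv2.resize(im[v0:v0+h,u0:u0+w],None,fx=s,fy=s,interpolation=cv2.INTER_CUBIC)
E
python3 - <<'E'
from h import *
t=cv2.imread("pics/top0.png");s=cv2.imread("pics/scene0.png")
a=crop(t,290,150,50,38,8);b=crop(t,290,188,50,38,8)
c=crop(t,404,228,50,38,8);d=np.hstack([crop(s,200,197,25,38,8),crop(s,242,190,25,38,8)])
cv2.imwrite("pics/c0.png",np.vstack([np.hstack([a,c]),np.hstack([b,d])])[:600])
g=cv2.cvtColor(t,cv2.COLOR_BGR2HSV)
# hob corners
gray=cv2.cvtColor(t,cv2.COLOR_BGR2GRAY)
for n,uv,z in(("ctrl",(317,211),27),("ctrl2",(318,168),40),("knob",(426,245),33)):print(n,ray("top",*uv,z))
for u,v in((142,132),(340,132),(340,249),(142,250)):print(ray("top",u,v,8))
E
```

```text
ctrl [520.97 -53.24  27.  ]
ctrl2 [633.5  -52.45  40.  ]
knob [ 439.01 -339.6    33.  ]
[724.81 425.04   8.  ]
[ 739.05 -112.67    8.  ]
[ 422.37 -118.24    8.  ]
[405.55 409.95   8.  ]
```

View pics/c0.png

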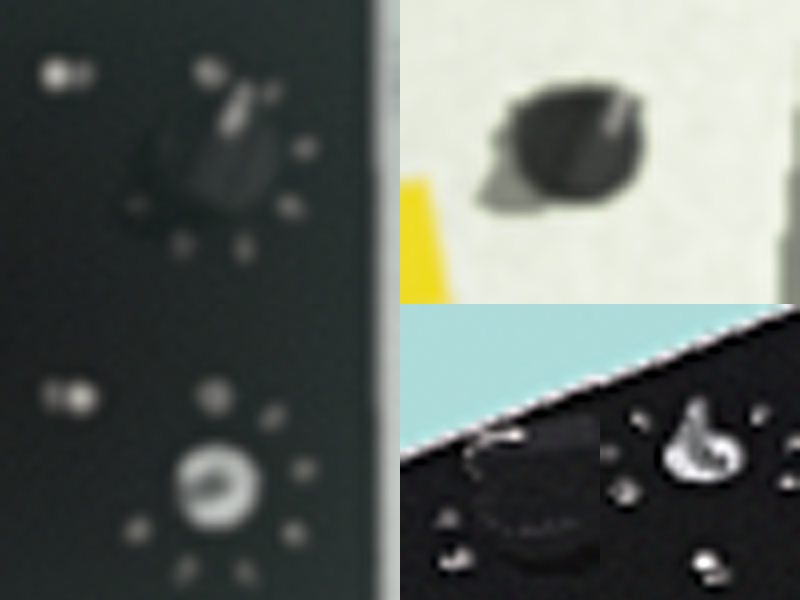

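The bare control is the front one, with its collar at about (317,210.5) and off mark at about (316.7,199.6). The knob pointer runs from about (429.5,244.5) to (432,240). I'll compute these precisely.

```bash
python3 - <<'E'
from h import *
t=cv2.imread("pics/top0.png");s=cv2.imread("pics/scene0.png")
def blobs(im,n,u0,v0,w,h,z,th):
    g=cv2.cvtColor(im,cv2.COLOR_BGR2GRAY)[v0:v0+h,u0:u0+w]
    G=cv2.resize(g,None,fx=8,fy=8,interpolation=cv2.INTER_CUBIC)
    k,l,st,ce=cv2.connectedComponentsWithStats((G>th).astype(np.uint8))
    for i in range(1,k):
        if st[i,4]<60:continue
        m=np.where(l==i,G.astype(float)-th,0);yy,xx=np.mgrid[:G.shape[0],:G.shape[1]]
        u=(m*xx).sum()/m.sum();v=(m*yy).sum()/m.sum();u=(u+.5)/8-.5+u0;v=(v+.5)/8-.5+v0
        print(n,st[i,4],np.round([u,v],2),ray(n,u,v,z)[:2])
blobs(t,"top",292,150,44,38,8,75);print();blobs(t,"top",292,190,44,38,8,75);print()
blobs(s,"scene",200,197,85,50,8,110)
# knob mask
g=cv2.cvtColor(t,cv2.COLOR_BGR2GRAY)[228:266,404:454];G=cv2.resize(g,None,fx=8,fy=8,interpolation=cv2.INTER_CUBIC)
cs,_=cv2.findContours((G<90).astype(np.uint8),cv2.RETR_EXTERNAL,cv2.CHAIN_APPROX_NONE);c=max(cs,key=cv2.contourArea)
print(cv2.boundingRect(c),cv2.minEnclosingCircle(c),cv2.fitEllipse(c))
def e(im,*a):
    x=crop(im,*a).astype(float);return np.clip((x/255)**.5*255,0,255).astype(np.uint8)
a=e(t,412,232,28,28,14);b=e(t,303,197,28,28,14)[:392]
k=e(t,304,156,28,28,14)[:392]
c=e(s,244,195,28,20,14);
v=np.vstack([np.hstack([a,b]),np.hstack([c,k[:280]])])
cv2.imwrite("pics/c1.png",v[:600]);print(v.shape)
E
```

```text
top 1266 [296.99 158.83] [662.37   2.32]
top 683 [315.69 158.62] [664.26 -48.22]
top 1330 [319.08 163.57] [650.99 -57.67]
top 161 [323.35 161.17] [657.85 -69.09]
top 268 [327.64 168.03] [639.46 -81.04]
top 283 [325.75 175.28] [619.58 -76.32]
top 104 [320.07 180.71] [604.43 -61.31]

top 1200 [299.27 199.16] [552.98  -6.45]
top 738 [316.51 199.09] [554.41 -52.77]
top 246 [323.67 201.69] [547.91 -72.16]
top 6057 [317.03 210.37] [524.05 -54.81]
top 276 [327.53 208.23] [530.55 -82.85]
top 327 [306.78 215.8 ] [508.73 -27.64]
top 343 [326.24 216.17] [509.12 -79.82]
top 126 [312.92 220.54] [496.44 -44.36]
top 110 [320.18 221.07] [495.55 -63.84]

scene 32053 [216.08 203.04] [ 596.19 -133.45]
scene 3113 [254.13 208.48] [524.82 -57.1 ]
scene 93 [261.19 203.69] [497.72 -64.84]
scene 90 [246.3  203.92] [531.32 -85.79]
scene 86 [265.97 206.89] [495.04 -45.83]
scene 124 [265.07 211.86] [509.03 -28.98]
scene 231 [244.97 213.35] [555.74 -52.29]
scene 101 [226.   217.76] [605.41 -63.01]
scene 335 [254.63 221.81] [553.76  -8.82]
scene 107 [229.43 221.87] [606.46 -43.56]
scene 111 [255.53 223.87] [556.31  -0.57]
scene 304 [206.56 228.64] [666.22 -51.22]
scene 67 [263.08 229.87] [553.51  29.56]
scene 108 [277.71 229.9 ] [523.67  49.55]
scene 70 [282.06 230.89] [516.98  58.59]
scene 79 [253.16 232.89] [579.86  25.81]
scene 75 [251.13 233.91] [585.99  26.34]
scene 151 [248.17 235.85] [595.75  28.55]
scene 461 [217.66 239.87] [663.59   0.96]
scene 198 [243.12 240.86] [615.28  37.52]
scene 136 [240.68 245.62] [628.73  48.88]
(112, 90, 125, 110) ((173.71803283691406, 143.03514099121094), 62.40814208984375) ((171.97117614746094, 145.94317626953125), (110.22195434570312, 120.76011657714844), 102.2908706665039)
(672, 784, 3)
```

View pics/c1.png

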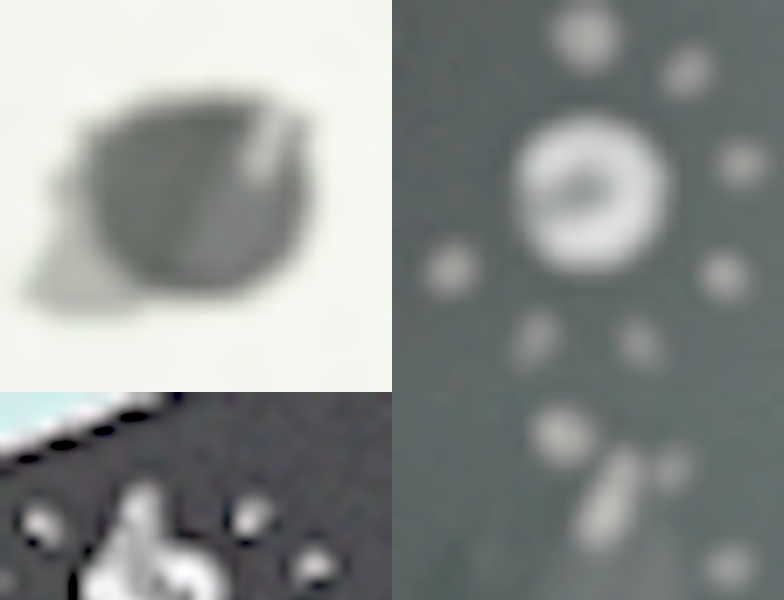

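```bash
python3 - <<'E'
from h import *
a=np.radians(-22);d=np.array([np.cos(a),np.sin(a),0])
p=ray("top",432.3,239.3,36);print("ptr",p,p-20*d)
print("line",ray("top",429.7,244.4,36),)
l=ray("top",417.6,246,9);b=ray("top",425,252.6,9);print("skirt ctr from edges",b[0]+21,l[1]-21)
print("ell",ray("top",425.06,245.8,16))
from scipy.optimize import least_squares
P=np.array([[554.41,-52.77],[547.9,-72.2],[530.6,-82.9],[509.1,-79.8],[495.6,-63.8],[496.4,-44.4],[508.7,-27.6]])
r=least_squares(lambda q:np.hypot(*(P-q[:2]).T)-q[2],[524,-54,30]).x;print(r,np.degrees(np.arctan2(*(P-r[:2]).T[::-1])))
# collar seen around glass 
s=bot.get_obs();print(s["tool_pos"])
E
```

```text
ptr [ 454.28 -355.02   36.  ] [ 435.74 -347.53   36.  ]
line [ 440.81 -348.29   36.  ]
skirt ctr from edges 439.88078288393615 -345.8079188786714
ell [ 436.93 -342.49   16.  ]
[524.3  -53.67  30.07] [   1.71  -38.15  -77.85 -120.19 -160.56  161.63  120.9 ]
[ 224.38 -474.22  226.1 ]
```

Emit:
carry_out(
  plan=[
    {"tx": 17.8, "ty": 10.7, "tz": -8, "rz": 0.1425},
    {"tx": 17.8, "ty": 10.7, "tz": -8, "rz": 0.1425},
    {"tx": 17.8, "ty": 10.7, "tz": -8, "rz": 0.1425},
    {"tx": 17.8, "ty": 10.7, "tz": -8, "rz": 0.1425},
    {"tx": 17.8, "ty": 10.7, "tz": -8, "rz": 0.1425},
    {"tx": 17.8, "ty": 10.7, "tz": -8, "rz": 0.1425},
    {"tx": 17.8, "ty": 10.7, "tz": -8, "rz": 0.1425},
    {"tx": 17.8, "ty": 10.7, "tz": -8, "rz": 0.1425},
    {"tx": 17.8, "ty": 10.7, "tz": -8, "rz": 0.1425},
    {"tx": 17.8, "ty": 10.7, "tz": -8, "rz": 0.1425},
    {"tx": 17.8, "ty": 10.7, "tz": -8, "rz": 0.1425},
    {"tx": 17.8, "ty": 10.7, "tz": -8, "rz": 0.1425},
  ],
  gripper=0,
)

```text
invalid input at $.plan[0]: expected keys tx, ty, tz, rx, ry, rz
```

Emit:
carry_out(
  plan=[
    {"tz": -15, "rz": 0.1425},
    {"tz": -15, "rz": 0.1425},
    {"tz": -15, "rz": 0.1425},
    {"tz": -15, "rz": 0.1425},
    {},
    {},
    {},
  ],
)

```text
invalid input at $.plan[0]: expected keys tx, ty, tz, rx, ry, rz
```

```bash
python3 - <<'E'
from h import *
s=bot.get_obs();print(s["tool_pos"],s["tcp_rot"],s["joint_positions"],s["contact_force"])
im=cv2.cvtColor(bot.capture("scene"),cv2.COLOR_RGB2BGR);im2=cv2.cvtColor(bot.capture("top"),cv2.COLOR_RGB2BGR)
cv2.imwrite("pics/s1.png",np.hstack([crop(im,185,110,80,80,5),crop(im2,386,206,80,80,5)]))
print(proj("scene",s["tool_pos"]),proj("scene",[438,-345.5,36]))
E
```

```text
[ 224.38 -474.22  226.1 ] [-3.14 -0.    0.44] [-1.28  0.34  1.52  0.    1.28 -0.15] [ 0.37 -0.08 -0.01]
[262.69  63.19] [228.31 146.46]
```

View pics/s1.png

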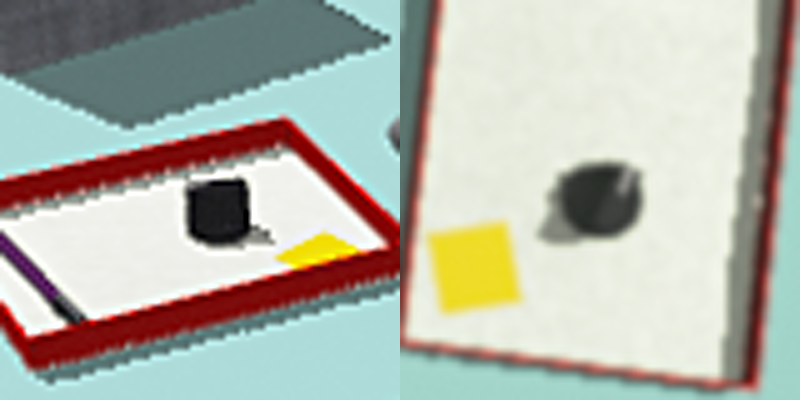

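The moves were refused because every row needs all six keys, so the arm hasn't moved. In the scene view the knob's top sits at about (228.5,146), which matches the projected (228.3,146.5). I'll send the moves again.

Emit:
carry_out(
  plan=[
    {"tx": 17.8, "ty": 10.7, "tz": -8, "rx": 0, "ry": 0, "rz": 0.1425},
    {"tx": 17.8, "ty": 10.7, "tz": -8, "rx": 0, "ry": 0, "rz": 0.1425},
    {"tx": 17.8, "ty": 10.7, "tz": -8, "rx": 0, "ry": 0, "rz": 0.1425},
    {"tx": 17.8, "ty": 10.7, "tz": -8, "rx": 0, "ry": 0, "rz": 0.1425},
    {"tx": 17.8, "ty": 10.7, "tz": -8, "rx": 0, "ry": 0, "rz": 0.1425},
    {"tx": 17.8, "ty": 10.7, "tz": -8, "rx": 0, "ry": 0, "rz": 0.1425},
    {"tx": 17.8, "ty": 10.7, "tz": -8, "rx": 0, "ry": 0, "rz": 0.1425},
    {"tx": 17.8, "ty": 10.7, "tz": -8, "rx": 0, "ry": 0, "rz": 0.1425},
    {"tx": 17.8, "ty": 10.7, "tz": -8, "rx": 0, "ry": 0, "rz": 0.1425},
    {"tx": 17.8, "ty": 10.7, "tz": -8, "rx": 0, "ry": 0, "rz": 0.1425},
    {"tx": 17.8, "ty": 10.7, "tz": -8, "rx": 0, "ry": 0, "rz": 0.1425},
    {"tx": 17.8, "ty": 10.7, "tz": -8, "rx": 0, "ry": 0, "rz": 0.1425},
  ],
  gripper=0,
)

```text
time: 1.4
tool_pos: [438.7, -345.6, 130.2]
tcp_rot: [3.142, -0.0, 2.158]
contact_force: [0.5, -0.4, 1.4]
grip_width: 92.1
finger_force: 0.0
```

Emit:
carry_out(
  plan=[
    {"tx": 0, "ty": 0, "tz": -15, "rx": 0, "ry": 0, "rz": 0.1425},
    {"tx": 0, "ty": 0, "tz": -15, "rx": 0, "ry": 0, "rz": 0.1425},
    {"tx": 0, "ty": 0, "tz": -15, "rx": 0, "ry": 0, "rz": 0.1425},
    {"tx": 0, "ty": 0, "tz": -15, "rx": 0, "ry": 0, "rz": 0.1425},
    {"tx": 0, "ty": 0, "tz": 0, "rx": 0, "ry": 0, "rz": 0},
    {"tx": 0, "ty": 0, "tz": 0, "rx": 0, "ry": 0, "rz": 0},
    {"tx": 0, "ty": 0, "tz": 0, "rx": 0, "ry": 0, "rz": 0},
  ],
)

```text
time: 2.1
tool_pos: [438.5, -346.6, 71.6]
tcp_rot: [-3.141, 0.001, 2.719]
contact_force: [-0.2, 0.9, -0.0]
grip_width: 91.7
finger_force: 0.0
```

Emit:
carry_out(
  plan=[
    {"tx": 0, "ty": 0, "tz": -14, "rx": 0, "ry": 0, "rz": 0},
    {"tx": 0, "ty": 0, "tz": -14, "rx": 0, "ry": 0, "rz": 0},
    {"tx": 0, "ty": 0, "tz": -12, "rx": 0, "ry": 0, "rz": 0},
    {"tx": 0, "ty": 0, "tz": -9, "rx": 0, "ry": 0, "rz": 0},
    {"tx": 0, "ty": 0, "tz": -5, "rx": 0, "ry": 0, "rz": 0},
    {"tx": 0, "ty": 0, "tz": 0, "rx": 0, "ry": 0, "rz": 0},
    {"tx": 0, "ty": 0, "tz": 0, "rx": 0, "ry": 0, "rz": 0},
  ],
)

```text
time: 2.8
tool_pos: [438.3, -346.4, 17.1]
tcp_rot: [-3.141, 0.001, 2.722]
contact_force: [0.2, 0.5, 0.1]
grip_width: 91.8
finger_force: 0.0
```

Emit:
carry_out(
  plan=[
    {"tx": 0, "ty": 0, "tz": 0, "rx": 0, "ry": 0, "rz": 0},
    {"tx": 0, "ty": 0, "tz": 0, "rx": 0, "ry": 0, "rz": 0},
    {"tx": 0, "ty": 0, "tz": 0, "rx": 0, "ry": 0, "rz": 0},
    {"tx": 0, "ty": 0, "tz": 0, "rx": 0, "ry": 0, "rz": 0},
    {"tx": 0, "ty": 0, "tz": 0, "rx": 0, "ry": 0, "rz": 0},
    {"tx": 0, "ty": 0, "tz": 0, "rx": 0, "ry": 0, "rz": 0},
    {"tx": 0, "ty": 0, "tz": 0, "rx": 0, "ry": 0, "rz": 0},
    {"tx": 0, "ty": 0, "tz": 0, "rx": 0, "ry": 0, "rz": 0},
    {"tx": 0, "ty": 0, "tz": 0, "rx": 0, "ry": 0, "rz": 0},
  ],
  gripper=1,
)

```text
time: 3.7
tool_pos: [438.1, -346.2, 16.7]
tcp_rot: [3.141, 0.0, 2.722]
contact_force: [0.3, 0.8, -0.3]
grip_width: 24.4
finger_force: 0.0
```

Emit:
carry_out(
  plan=[
    {"tx": 0, "ty": 0, "tz": 0, "rx": 0, "ry": 0, "rz": 0},
    {"tx": 0, "ty": 0, "tz": 0, "rx": 0, "ry": 0, "rz": 0},
    {"tx": 0, "ty": 0, "tz": 0, "rx": 0, "ry": 0, "rz": 0},
    {"tx": 0, "ty": 0, "tz": 0, "rx": 0, "ry": 0, "rz": 0},
    {"tx": 0, "ty": 0, "tz": 0, "rx": 0, "ry": 0, "rz": 0},
  ],
)

```text
time: 4.2
tool_pos: [438.1, -346.2, 16.7]
tcp_rot: [3.142, -0.0, 2.722]
contact_force: [0.1, -0.4, -0.7]
grip_width: 15.7
finger_force: 30.0
```

Emit:
carry_out(
  plan=[
    {"tx": 0, "ty": 0, "tz": 5, "rx": 0, "ry": 0, "rz": 0},
    {"tx": 0, "ty": 0, "tz": 12, "rx": 0, "ry": 0, "rz": 0},
    {"tx": 0, "ty": 0, "tz": 15, "rx": 0, "ry": 0, "rz": 0},
    {"tx": 0, "ty": 0, "tz": 15, "rx": 0, "ry": 0, "rz": 0},
    {"tx": 0, "ty": 0, "tz": 15, "rx": 0, "ry": 0, "rz": 0},
    {"tx": 0, "ty": 0, "tz": 0, "rx": 0, "ry": 0, "rz": 0},
  ],
)

```text
time: 4.8
tool_pos: [439.2, -347.3, 81.5]
tcp_rot: [-3.14, 0.005, 2.722]
contact_force: [-0.2, -0.2, -1.8]
grip_width: 15.8
finger_force: 30.0
```

```bash
python3 - <<'E'
from h import *
s=bot.get_obs();print(s["tool_pos"],s["tcp_rot"],s["joint_positions"],s["contact_force"],s["finger_force"],s["grip_width"])
im=cv2.cvtColor(bot.capture("scene"),cv2.COLOR_RGB2BGR);im2=cv2.cvtColor(bot.capture("top"),cv2.COLOR_RGB2BGR)
cv2.imwrite("pics/s2.png",np.hstack([crop(im,190,90,80,80,5),crop(im2,386,206,80,80,5)]))
t=s["tool_pos"]
print(proj("scene",t),proj("scene",t-[0,0,2]), proj("scene",t-[0,0,13]))
E
```

```text
[ 439.25 -347.27   81.55] [-3.14  0.    2.72] [-0.81  0.56  1.62  0.    0.96 -1.96] [-0.19 -0.23 -1.84] 29.99961130321026 15.753576598490957
[226.9  133.14] [226.93 133.73] [227.13 136.96]
```

View pics/s2.png

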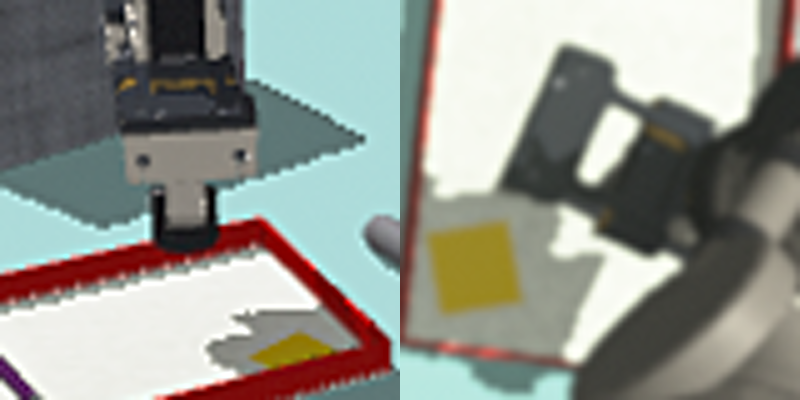

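The knob is held upright and centred: its skirt is at u≈227.2 in the scene view, against a tool axis at 227.1. Next I'll carry it over the control.

Emit:
carry_out(
  plan=[
    {"tx": 8.5, "ty": 29.3, "tz": 0, "rx": 0, "ry": 0, "rz": 0},
    {"tx": 8.5, "ty": 29.3, "tz": 0, "rx": 0, "ry": 0, "rz": 0},
    {"tx": 8.5, "ty": 29.3, "tz": 0, "rx": 0, "ry": 0, "rz": 0},
    {"tx": 8.5, "ty": 29.3, "tz": 0, "rx": 0, "ry": 0, "rz": 0},
    {"tx": 8.5, "ty": 29.3, "tz": 0, "rx": 0, "ry": 0, "rz": 0},
    {"tx": 8.5, "ty": 29.3, "tz": 0, "rx": 0, "ry": 0, "rz": 0},
    {"tx": 8.5, "ty": 29.3, "tz": 0, "rx": 0, "ry": 0, "rz": 0},
    {"tx": 8.5, "ty": 29.3, "tz": 0, "rx": 0, "ry": 0, "rz": 0},
    {"tx": 8.5, "ty": 29.3, "tz": 0, "rx": 0, "ry": 0, "rz": 0},
    {"tx": 8.5, "ty": 29.3, "tz": 0, "rx": 0, "ry": 0, "rz": 0},
    {"tx": 0, "ty": 0, "tz": -10, "rx": 0, "ry": 0, "rz": 0},
    {"tx": 0, "ty": 0, "tz": -10, "rx": 0, "ry": 0, "rz": 0},
  ],
)

```text
time: 6.1
tool_pos: [522.7, -52.6, 57.7]
tcp_rot: [-3.141, -0.001, 2.724]
contact_force: [-0.7, 0.0, -1.2]
grip_width: 15.8
finger_force: 30.0
```

Emit:
carry_out(
  plan=[
    {"tx": 0, "ty": 0, "tz": 0, "rx": 0, "ry": 0, "rz": 0},
    {"tx": 0, "ty": 0, "tz": 0, "rx": 0, "ry": 0, "rz": 0},
    {"tx": 0, "ty": 0, "tz": 0, "rx": 0, "ry": 0, "rz": 0},
  ],
)

```text
time: 6.4
tool_pos: [523.1, -54.1, 58.8]
tcp_rot: [3.142, 0.0, 2.72]
contact_force: [-0.6, -1.0, -2.2]
grip_width: 15.7
finger_force: 30.0
```

```bash
python3 - <<'E'
from h import *
s=bot.get_obs();print(s["tool_pos"],s["tcp_rot"],s["joint_positions"],s["contact_force"],s["moment"])
im=cv2.cvtColor(bot.capture("scene"),cv2.COLOR_RGB2BGR);im2=cv2.cvtColor(bot.capture("top"),cv2.COLOR_RGB2BGR)
cv2.imwrite("pics/s3r.png",im);cv2.imwrite("pics/t3r.png",im2)
x=crop(im,225,165,60,75,8).astype(float);y=crop(im2,285,175,40,75,8).astype(float)
cv2.imwrite("pics/s3.png",np.clip((np.hstack([x,y])/255)**.6*255,0,255))
t=s["tool_pos"]
for z in(0,-3,-14):print(z,proj("scene",t+[0,0,z]))
print("ctl",proj("scene",[524.3,-53.7,8]),proj("scene",[524.3,-53.7,27]))
E
```

```text
[523.1  -54.08  58.8 ] [3.14 0.   2.72] [-0.25  0.54  1.73  0.    0.87 -1.4 ] [-0.59 -1.04 -2.23] [ 0.08 -0.17  0.  ]
0 [255.02 192.84]
-3 [255.04 193.81]
-14 [255.1  197.34]
ctl [254.99 209.06] [254.88 203.18][ WARN:0@1.415] global loadsave.cpp:1063 imwrite_ Unsupported depth image for selected encoder is fallbacked to CV_8U.
```

View pics/s3.png

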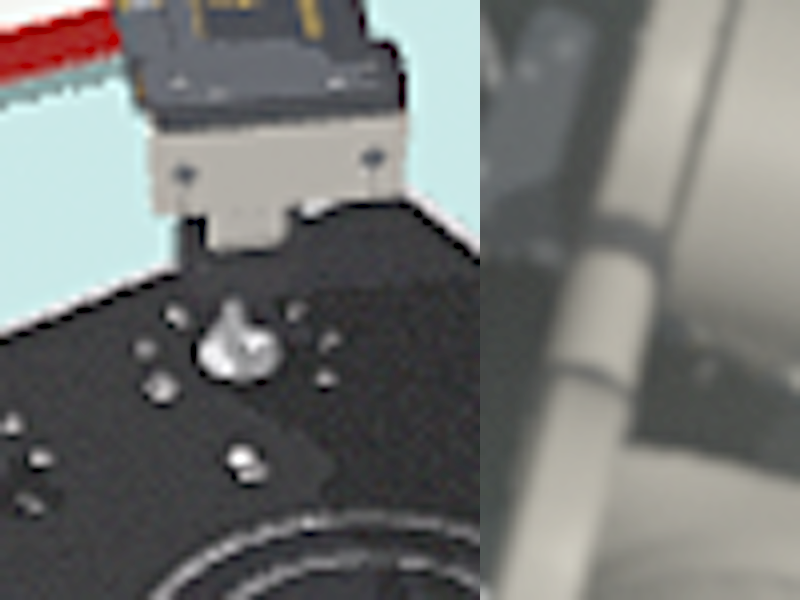

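The scene view puts the collar at u≈254.4, slightly left of the knob axis at about 255. I'll split the difference between the two cameras at (524.7,-54.6) and descend.

Emit:
carry_out(
  plan=[
    {"tx": 1.6, "ty": -0.5, "tz": -6, "rx": 0, "ry": 0, "rz": 0},
    {"tx": 0, "ty": 0, "tz": -6, "rx": 0, "ry": 0, "rz": 0},
    {"tx": 0, "ty": 0, "tz": -3, "rx": 0, "ry": 0, "rz": 0},
    {"tx": 0, "ty": 0, "tz": 0, "rx": 0, "ry": 0, "rz": 0},
    {"tx": 0, "ty": 0, "tz": 0, "rx": 0, "ry": 0, "rz": 0},
    {"tx": 0, "ty": 0, "tz": 0, "rx": 0, "ry": 0, "rz": 0},
  ],
)

```text
time: 7.1
tool_pos: [524.8, -53.7, 43.8]
tcp_rot: [3.141, 0.0, 2.722]
contact_force: [0.1, -0.1, -1.4]
grip_width: 15.4
finger_force: 30.0
```

Emit:
carry_out(
  plan=[
    {"tx": 0, "ty": 0, "tz": -0.5, "rx": 0, "ry": 0, "rz": 0},
    {"tx": 0, "ty": 0, "tz": -0.5, "rx": 0, "ry": 0, "rz": 0},
    {"tx": 0, "ty": 0, "tz": -0.5, "rx": 0, "ry": 0, "rz": 0},
    {"tx": 0, "ty": 0, "tz": 0, "rx": 0, "ry": 0, "rz": 0},
  ],
)

```text
time: 7.5
tool_pos: [524.6, -53.7, 42.2]
tcp_rot: [3.142, -0.0, 2.722]
contact_force: [0.3, 0.3, -1.7]
grip_width: 16.0
finger_force: 30.0
```

Emit:
carry_out(
  plan=[
    {"tx": 0, "ty": -0.7, "tz": -0.5, "rx": 0, "ry": 0, "rz": 0},
    {"tx": 0, "ty": 0, "tz": -0.3, "rx": 0, "ry": 0, "rz": 0},
    {"tx": 0, "ty": 0, "tz": 0, "rx": 0, "ry": 0, "rz": 0},
  ],
)

```text
time: 7.8
tool_pos: [524.7, -54.4, 41.4]
tcp_rot: [3.142, -0.0, 2.722]
contact_force: [-0.8, -0.8, -1.4]
grip_width: 15.8
finger_force: 30.0
```

Emit:
carry_out(
  plan=[
    {"tx": 0, "ty": 0, "tz": -0.4, "rx": 0, "ry": 0, "rz": 0},
    {"tx": 0, "ty": 0, "tz": 0, "rx": 0, "ry": 0, "rz": 0},
  ],
)

```text
time: 8.0
tool_pos: [524.7, -54.4, 41.0]
tcp_rot: [3.142, -0.0, 2.722]
contact_force: [-0.9, 1.1, -2.1]
grip_width: 15.4
finger_force: 30.0
```

Emit:
carry_out(
  plan=[
    {"tx": 0, "ty": 0, "tz": -0.4, "rx": 0, "ry": 0, "rz": 0},
    {"tx": 0, "ty": 0, "tz": 0, "rx": 0, "ry": 0, "rz": 0},
  ],
)

```text
time: 8.2
tool_pos: [524.7, -54.4, 40.7]
tcp_rot: [3.141, 0.0, 2.722]
contact_force: [0.6, -0.3, -1.1]
grip_width: 15.7
finger_force: 30.0
```

Emit:
carry_out(
  plan=[
    {"tx": 0, "ty": 0, "tz": -0.4, "rx": 0, "ry": 0, "rz": 0},
    {"tx": 0, "ty": 0, "tz": 0, "rx": 0, "ry": 0, "rz": 0},
  ],
)

```text
time: 8.4
tool_pos: [524.8, -54.4, 40.5]
tcp_rot: [3.141, 0.0, 2.722]
contact_force: [0.1, -0.5, 1.7]
grip_width: 15.9
finger_force: 30.0
```

Emit:
carry_out(
  plan=[
    {"tx": 0, "ty": 0, "tz": -0.3, "rx": 0, "ry": 0, "rz": 0},
    {"tx": 0, "ty": 0, "tz": 0, "rx": 0, "ry": 0, "rz": 0},
  ],
)

```text
time: 8.6
tool_pos: [524.9, -54.4, 40.3]
tcp_rot: [3.141, 0.001, 2.722]
contact_force: [-1.5, 0.3, 3.6]
grip_width: 15.7
finger_force: 30.0
```

Emit:
carry_out(
  plan=[
    {"tx": 0, "ty": 0, "tz": -0.3, "rx": 0, "ry": 0, "rz": 0},
    {"tx": 0, "ty": 0, "tz": 0, "rx": 0, "ry": 0, "rz": 0},
  ],
)

```text
time: 8.8
tool_pos: [524.9, -54.5, 40.1]
tcp_rot: [3.141, 0.001, 2.722]
contact_force: [-1.1, -0.0, 5.9]
grip_width: 15.6
finger_force: 30.0
```

The knob is resting on the shaft tip. I'll ease the press to about 5 N and sweep clockwise in 10° steps.

Emit:
carry_out(
  plan=[
    {"tx": 0, "ty": 0, "tz": 0.3, "rx": 0, "ry": 0, "rz": 0},
    {"tx": 0, "ty": 0, "tz": 0, "rx": 0, "ry": 0, "rz": -0.0875},
    {"tx": 0, "ty": 0, "tz": 0, "rx": 0, "ry": 0, "rz": -0.0875},
    {"tx": 0, "ty": 0, "tz": 0, "rx": 0, "ry": 0, "rz": 0},
  ],
)

```text
time: 9.2
tool_pos: [525.2, -54.5, 40.3]
tcp_rot: [3.141, 0.001, 2.546]
contact_force: [-0.4, 0.1, 5.4]
grip_width: 15.6
finger_force: 30.0
```

Emit:
carry_out(
  plan=[
    {"tx": 0, "ty": 0, "tz": 0, "rx": 0, "ry": 0, "rz": -0.0875},
    {"tx": 0, "ty": 0, "tz": 0, "rx": 0, "ry": 0, "rz": -0.0875},
    {"tx": 0, "ty": 0, "tz": 0, "rx": 0, "ry": 0, "rz": 0},
  ],
)

```text
time: 9.5
tool_pos: [525.2, -54.5, 40.3]
tcp_rot: [3.141, 0.001, 2.372]
contact_force: [-0.5, 0.1, 5.3]
grip_width: 15.8
finger_force: 30.0
```

Emit:
carry_out(
  plan=[
    {"tx": 0, "ty": 0, "tz": 0, "rx": 0, "ry": 0, "rz": -0.0875},
    {"tx": 0, "ty": 0, "tz": 0, "rx": 0, "ry": 0, "rz": -0.0875},
    {"tx": 0, "ty": 0, "tz": 0, "rx": 0, "ry": 0, "rz": 0},
  ],
)

```text
time: 9.8
tool_pos: [525.2, -54.5, 40.3]
tcp_rot: [3.141, 0.001, 2.197]
contact_force: [0.0, 0.8, 5.1]
grip_width: 15.6
finger_force: 30.0
```

Emit:
carry_out(
  plan=[
    {"tx": 0, "ty": 0, "tz": 0.15, "rx": 0, "ry": 0, "rz": -0.0875},
    {"tx": 0, "ty": 0, "tz": 0, "rx": 0, "ry": 0, "rz": -0.0875},
    {"tx": 0, "ty": 0, "tz": 0, "rx": 0, "ry": 0, "rz": 0},
  ],
)

```text
time: 10.1
tool_pos: [525.1, -54.5, 40.3]
tcp_rot: [3.141, 0.001, 2.024]
contact_force: [0.0, -0.2, 5.7]
grip_width: 15.9
finger_force: 30.0
```

Emit:
carry_out(
  plan=[
    {"tx": 0, "ty": 0, "tz": 0, "rx": 0, "ry": 0, "rz": -0.0875},
    {"tx": 0, "ty": 0, "tz": 0, "rx": 0, "ry": 0, "rz": -0.0875},
    {"tx": 0, "ty": 0, "tz": 0, "rx": 0, "ry": 0, "rz": 0},
  ],
)

```text
time: 10.4
tool_pos: [525.0, -54.5, 40.3]
tcp_rot: [3.141, 0.0, 1.849]
contact_force: [-0.8, 0.6, 4.9]
grip_width: 15.9
finger_force: 30.0
```

Emit:
carry_out(
  plan=[
    {"tx": 0, "ty": 0, "tz": 0, "rx": 0, "ry": 0, "rz": -0.0875},
    {"tx": 0, "ty": 0, "tz": 0, "rx": 0, "ry": 0, "rz": -0.0875},
    {"tx": 0, "ty": 0, "tz": 0, "rx": 0, "ry": 0, "rz": 0},
  ],
)

```text
time: 10.7
tool_pos: [525.0, -54.5, 40.4]
tcp_rot: [3.141, 0.0, 1.674]
contact_force: [0.5, 0.6, 5.7]
grip_width: 15.7
finger_force: 30.0
```

Emit:
carry_out(
  plan=[
    {"tx": 0, "ty": 0, "tz": 0, "rx": 0, "ry": 0, "rz": -0.0875},
    {"tx": 0, "ty": 0, "tz": 0, "rx": 0, "ry": 0, "rz": -0.0875},
    {"tx": 0, "ty": 0, "tz": 0, "rx": 0, "ry": 0, "rz": 0},
  ],
)

```text
time: 11.0
tool_pos: [525.1, -54.5, 40.4]
tcp_rot: [3.141, 0.0, 1.499]
contact_force: [0.8, 0.4, 5.6]
grip_width: 15.4
finger_force: 30.0
```

Emit:
carry_out(
  plan=[
    {"tx": 0, "ty": 0, "tz": 0, "rx": 0, "ry": 0, "rz": -0.0875},
    {"tx": 0, "ty": 0, "tz": 0, "rx": 0, "ry": 0, "rz": -0.0875},
    {"tx": 0, "ty": 0, "tz": 0, "rx": 0, "ry": 0, "rz": 0},
  ],
)

```text
time: 11.3
tool_pos: [525.1, -54.5, 40.4]
tcp_rot: [3.141, -0.0, 1.324]
contact_force: [-0.5, -0.1, 5.5]
grip_width: 15.8
finger_force: 30.0
```

Emit:
carry_out(
  plan=[
    {"tx": 0, "ty": 0, "tz": 0, "rx": 0, "ry": 0, "rz": -0.0875},
    {"tx": 0, "ty": 0, "tz": 0, "rx": 0, "ry": 0, "rz": -0.0875},
    {"tx": 0, "ty": 0, "tz": 0, "rx": 0, "ry": 0, "rz": 0},
  ],
)

```text
time: 11.6
tool_pos: [525.1, -54.5, 40.4]
tcp_rot: [3.141, -0.0, 1.149]
contact_force: [0.2, 0.4, 6.1]
grip_width: 15.5
finger_force: 30.0
```

```bash
python3 - <<'E'
from h import *
s=bot.get_obs();print(s["tool_pos"],s["tcp_rot"],s["contact_force"],s["moment"])
E
```

```text
[525.09 -54.48  40.4 ] [ 3.14 -0.    1.15] [0.19 0.39 6.1 ] [ 0.04 -0.02  0.  ]
```

A full sweep gave no drop, so the bore must be off-axis by about 1 mm. I'll lift a little and compare the knob and collar in the scene camera at this second yaw.

Emit:
carry_out(
  plan=[
    {"tx": 0, "ty": 0, "tz": 6, "rx": 0, "ry": 0, "rz": 0},
    {"tx": 0, "ty": 0, "tz": 10, "rx": 0, "ry": 0, "rz": 0},
    {"tx": 0, "ty": 0, "tz": 0, "rx": 0, "ry": 0, "rz": 0},
    {"tx": 0, "ty": 0, "tz": 0, "rx": 0, "ry": 0, "rz": 0},
  ],
)

```text
time: 12.0
tool_pos: [524.8, -54.4, 56.3]
tcp_rot: [3.141, -0.0, 1.148]
contact_force: [-0.6, 0.7, -1.3]
grip_width: 15.8
finger_force: 30.0
```

```bash
python3 - <<'E'
from h import *
s=bot.get_obs();t=s["tool_pos"];print(t,s["tcp_rot"],s["contact_force"])
im=cv2.cvtColor(bot.capture("scene"),cv2.COLOR_RGB2BGR);cv2.imwrite("pics/s4r.png",im)
old=cv2.imread("pics/s3r.png")
for z in(0,-3,-14):print(z,proj("scene",t+[0,0,z]))
for im_ in(old,im):
    g=cv2.cvtColor(im_,cv2.COLOR_BGR2GRAY)
    print(np.arange(240,272));
    for v in range(190,202):print(v,g[v,240:272])
g0=cv2.cvtColor(cv2.imread("pics/scene0.png"),cv2.COLOR_BGR2GRAY)
print("shaft")
for v in range(199,214):print(v,g0[v,246:264])
x=np.hstack([crop(q,230,170,50,50,8) for q in(old,im)]).astype(float)
cv2.imwrite("pics/s4.png",np.clip((x/255)**.45*255,0,255).astype(np.uint8))
E
```

```text
[524.76 -54.41  56.31] [ 3.14 -0.    1.15] [-0.56  0.68 -1.28]
0 [254.41 193.79]
-3 [254.43 194.75]
-14 [254.49 198.27]
[240 241 242 243 244 245 246 247 248 249 250 251 252 253 254 255 256 257
 258 259 260 261 262 263 264 265 266 267 268 269 270 271]
190 [205 206 209 208 145 132 138 113 127 142 139 139 137 137 136 138 137 136
 138 142 130 106  94 168 180 170 110  51  22  10   5  10]
191 [205 207 207 198 154 143 153 111 103 129 106 135 139 137 127 133 136 127
 135 142  90  24  49 157 125  41   7  14  18  20  21  20]
192 [206 206 207 210 193 197 197  82   8  10   2 146 142 136 135 136 135 136
 138 144  95  35  15  10  12  15  23  22  22  23  22  25]
193 [206 205 206 207 211 221 146  49  17  20   5 151 143 138 137 137 137 136
 138 146  95  37  24  22  24  21  24  22  28  26  27  23]
194 [206 206 206 206 208 220 150  57  22  23  11 155 143 138 138 131 130 123
 122 127  72  28  29  29  21  24  23  25  24  24  21  20]
195 [206 205 206 206 208 220 151  58  23  26  17 147 118 103 106 105 106 109
  89  67  32  25  28  23  24  23  25  25  25  26  23  24]
196 [206 206 206 207 210 220 149  54  2
[... 2861 characters left out ...]
 16 155  75  17]
205 [ 14  82  43  24  20  29 130 120 127  74  29  11  13  19  17  14  19  22]
206 [ 22  19  21  19   6  85 132 117 123 141 120 105  64  23  15  20  23  23]
207 [ 26  24  24  14  64 145 160 115 115 164 225 239 172  70  18  21  24  25]
208 [ 25  27  24   5 173 226 194 118 110  84 195 210 235 125  32  21  22  24]
209 [ 26  25  23   4 195 223 223 150 109  87  92  90 217 130  38  20  26  23]
210 [ 21  23  21  10  98 202 219 229 154 135 117 107 198  96  14  19  27  24]
211 [ 24  21  23  18   3  95 183 220 224 231 171 125  64  21  19  23  26  18]
212 [60 25 23 26 18 11 22 21 42 49 32  8 15 21 23 22 23 19]
213 [109  41  23  24  23  21  18  20  19  18  18  21  23  26  27  23  24  22]
```

View pics/s4.png

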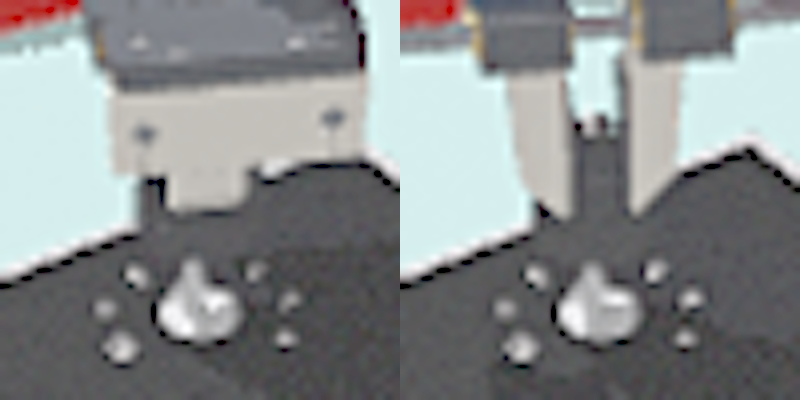

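The knob's u agrees with the shaft's u to within about 0.5 mm. That leaves the depth direction, which I can check from rows: the bar top's near edge against its prediction.

```bash
python3 - <<'E'
from h import *
im=cv2.imread("pics/s4r.png");g=cv2.cvtColor(im,cv2.COLOR_BGR2GRAY)
for v in range(177,192):print(v,g[v,248:262])
t=np.array([524.8,-54.4,56.3]);yaw=1.148
for k in(20,-20):
  for w in(8,-8):
    X=t+[k*np.cos(yaw)+w*np.sin(yaw),k*np.sin(yaw)-w*np.cos(yaw),19.2];print("bar corner",k,w,proj("scene",X))
# finger tips: pads at +-8 across, +-9.5 along
for w in(8,-8):
  for k in(9.5,-9.5):
    X=t+[k*np.cos(yaw)+w*np.sin(yaw),k*np.sin(yaw)-w*np.cos(yaw),0];print("pad tip corner",k,w,proj("scene",X))
E
```

```text
177 [ 34  33  23  54 210 213 210 217 138  73 110 126  69  52]
178 [ 55  55  55 101 207 210 210 219 142  55 103 146 129 123]
179 [122 124 122 220 217 209 210 220 146  40  77 140 144 143]
180 [145 146  79 201 214 208 209 218 153  47  57 137 142 139]
181 [140 143  82 153 209 209 209 217 188  72  60 137 141 138]
182 [140 144  85 150 213 215 212 220 189  70  59 138 142 139]
183 [140 144  91 101 210 231 213 215 191  74  60 138 141 138]
184 [139 146  94  63 169 202  98  53 165  75  59 138 140 139]
185 [139 147  99  37  13 134  66   9  68  31  42 137 142 139]
186 [139 146 102  40  11 103  67  27  72  35  49 139 141 138]
187 [139 147 102  44  19  20  24  23  20  24  50 140 143 139]
188 [139 146 107  46  22  23  26  28  24  24  49 140 142 138]
189 [139 145 127  59  24  28  28  28  28  24  50 139 142 138]
190 [138 144 126  57  20  27  28  27  27  20  51 140 142 139]
191 [139 143 126  56  20  29  29  25  29  19  48 140 143 140]
bar corner 20 8 [252.22 192.23]
bar corner 20 -8 [258.6  191.66]
bar corner -20 8 [250.09 183.52]
bar corner -20 -8 [256.29 182.98]
pad tip corner 9.5 8 [251.79 196.19]
pad tip corner -9.5 8 [250.79 192.  ]
pad tip corner 9.5 -8 [258.06 195.61]
pad tip corner -9.5 -8 [256.97 191.44]
```

The scene picture shows the shaft cut short on the right: it extends about 5.6 mm left of its axis and 1.4 mm right. So the flat faces about 145°, i.e. the shaft is around 37° clockwise of off. I'll set that angle, shift slightly and press again.

Emit:
carry_out(
  plan=[
    {"tx": -0.95, "ty": -0.8, "tz": 0, "rx": 0, "ry": 0, "rz": 0.115},
    {"tx": 0, "ty": 0, "tz": 0, "rx": 0, "ry": 0, "rz": 0.115},
    {"tx": 0, "ty": 0, "tz": 0, "rx": 0, "ry": 0, "rz": 0.115},
    {"tx": 0, "ty": 0, "tz": 0, "rx": 0, "ry": 0, "rz": 0.115},
    {"tx": 0, "ty": 0, "tz": 0, "rx": 0, "ry": 0, "rz": 0.115},
    {"tx": 0, "ty": 0, "tz": 0, "rx": 0, "ry": 0, "rz": 0.115},
    {"tx": 0, "ty": 0, "tz": -2, "rx": 0, "ry": 0, "rz": 0.115},
    {"tx": 0, "ty": 0, "tz": -3, "rx": 0, "ry": 0, "rz": 0.115},
    {"tx": 0, "ty": 0, "tz": -3, "rx": 0, "ry": 0, "rz": 0.115},
    {"tx": 0, "ty": 0, "tz": -3, "rx": 0, "ry": 0, "rz": 0.115},
    {"tx": 0, "ty": 0, "tz": -2, "rx": 0, "ry": 0, "rz": 0.115},
    {"tx": 0, "ty": 0, "tz": -2, "rx": 0, "ry": 0, "rz": 0.115},
  ],
)

```text
time: 13.25
tool_pos: [523.4, -55.1, 40.6]
tcp_rot: [-3.141, -0.001, 2.532]
contact_force: [-0.4, 0.3, -0.3]
grip_width: 15.7
finger_force: 30.0
```

Emit:
carry_out(
  plan=[
    {"tx": 0, "ty": 0, "tz": -0.3, "rx": 0, "ry": 0, "rz": 0},
    {"tx": 0, "ty": 0, "tz": -0.3, "rx": 0, "ry": 0, "rz": 0},
    {"tx": 0, "ty": 0, "tz": 0, "rx": 0, "ry": 0, "rz": 0},
    {"tx": 0, "ty": 0, "tz": 0, "rx": 0, "ry": 0, "rz": 0},
  ],
)

```text
time: 13.65
tool_pos: [523.7, -55.2, 40.5]
tcp_rot: [3.142, 0.0, 2.526]
contact_force: [-1.3, -0.4, -0.3]
grip_width: 16.0
finger_force: 30.0
```

Emit:
carry_out(
  plan=[
    {"tx": 0, "ty": 0, "tz": -0.4, "rx": 0, "ry": 0, "rz": 0},
    {"tx": 0, "ty": 0, "tz": 0, "rx": 0, "ry": 0, "rz": 0},
  ],
)

```text
time: 13.85
tool_pos: [523.8, -55.2, 40.2]
tcp_rot: [3.141, 0.0, 2.526]
contact_force: [-0.2, 0.6, 0.8]
grip_width: 15.5
finger_force: 30.0
```

Emit:
carry_out(
  plan=[
    {"tx": 0, "ty": 0, "tz": -0.3, "rx": 0, "ry": 0, "rz": 0},
    {"tx": 0, "ty": 0, "tz": 0, "rx": 0, "ry": 0, "rz": 0},
  ],
)

```text
time: 14.05
tool_pos: [523.9, -55.2, 40.0]
tcp_rot: [3.141, 0.0, 2.527]
contact_force: [-0.9, 0.7, 2.1]
grip_width: 15.7
finger_force: 30.0
```

Emit:
carry_out(
  plan=[
    {"tx": 0, "ty": 0, "tz": 0, "rx": 0, "ry": 0, "rz": 0.0875},
    {"tx": 0, "ty": 0, "tz": 0, "rx": 0, "ry": 0, "rz": 0.0875},
    {"tx": 0, "ty": 0, "tz": 0, "rx": 0, "ry": 0, "rz": 0},
  ],
)

```text
time: 14.35
tool_pos: [523.7, -55.0, 39.6]
tcp_rot: [3.141, -0.0, 2.702]
contact_force: [0.6, 1.4, -1.3]
grip_width: 15.5
finger_force: 30.0
```

Emit:
carry_out(
  plan=[
    {"tx": 0, "ty": 0, "tz": 0, "rx": 0, "ry": 0, "rz": -0.0875},
    {"tx": 0, "ty": 0, "tz": 0, "rx": 0, "ry": 0, "rz": -0.0875},
    {"tx": 0, "ty": 0, "tz": 0, "rx": 0, "ry": 0, "rz": -0.0875},
    {"tx": 0, "ty": 0, "tz": 0, "rx": 0, "ry": 0, "rz": -0.0875},
    {"tx": 0, "ty": 0, "tz": 0, "rx": 0, "ry": 0, "rz": 0},
  ],
)

```text
time: 14.85
tool_pos: [523.2, -54.6, 39.4]
tcp_rot: [-3.141, -0.002, 2.349]
contact_force: [-1.3, 3.7, -1.3]
grip_width: 15.8
finger_force: 30.0
```

The force fell away: the flats have met. I'll lower gently.

Emit:
carry_out(
  plan=[
    {"tx": 0, "ty": 0, "tz": -0.5, "rx": 0, "ry": 0, "rz": 0},
    {"tx": 0, "ty": 0, "tz": -0.5, "rx": 0, "ry": 0, "rz": 0},
    {"tx": 0, "ty": 0, "tz": 0, "rx": 0, "ry": 0, "rz": 0},
  ],
)

```text
time: 15.15
tool_pos: [523.4, -54.8, 38.6]
tcp_rot: [-3.142, -0.001, 2.352]
contact_force: [-1.3, 5.9, 0.6]
grip_width: 16.0
finger_force: 30.0
```

Emit:
carry_out(
  plan=[
    {"tx": 0, "ty": 0, "tz": -0.5, "rx": 0, "ry": 0, "rz": 0},
    {"tx": 0, "ty": 0, "tz": -0.5, "rx": 0, "ry": 0, "rz": 0},
    {"tx": 0, "ty": 0, "tz": 0, "rx": 0, "ry": 0, "rz": 0},
  ],
)

```text
time: 15.45
tool_pos: [523.5, -54.8, 37.7]
tcp_rot: [3.141, -0.001, 2.352]
contact_force: [-1.3, 5.1, 0.5]
grip_width: 15.9
finger_force: 30.0
```

```bash
python3 - <<'E'
from h import *
s=bot.get_obs();print(s["tool_pos"],s["tcp_rot"],s["contact_force"],s["moment"])
E
```

```text
[523.52 -54.81  37.68] [ 3.14 -0.    2.35] [-1.28  5.12  0.53] [ 0.96  0.05 -0.02]
```

Emit:
carry_out(
  plan=[
    {"tx": -0.1, "ty": 0.5, "tz": -0.5, "rx": 0, "ry": 0, "rz": 0},
    {"tx": 0, "ty": 0, "tz": -0.8, "rx": 0, "ry": 0, "rz": 0},
    {"tx": 0, "ty": 0, "tz": -0.8, "rx": 0, "ry": 0, "rz": 0},
    {"tx": 0, "ty": 0, "tz": 0, "rx": 0, "ry": 0, "rz": 0},
    {"tx": 0, "ty": 0, "tz": 0, "rx": 0, "ry": 0, "rz": 0},
  ],
)

```text
time: 15.95
tool_pos: [523.6, -54.6, 35.5]
tcp_rot: [3.141, -0.0, 2.352]
contact_force: [-1.0, 3.5, -0.3]
grip_width: 15.8
finger_force: 30.0
```

```bash
python3 - <<'E'
from h import *
s=bot.get_obs();print(s["tool_pos"],s["tcp_rot"],s["contact_force"],s["moment"])
E
```

```text
[523.6  -54.6   35.52] [ 3.14 -0.    2.35] [-0.99  3.45 -0.35] [1.   0.07 0.  ]
```

Emit:
carry_out(
  plan=[
    {"tx": -0.1, "ty": 0.5, "tz": -0.5, "rx": 0, "ry": 0, "rz": 0},
    {"tx": 0, "ty": 0, "tz": -0.5, "rx": 0, "ry": 0, "rz": 0},
    {"tx": 0, "ty": 0, "tz": -0.5, "rx": 0, "ry": 0, "rz": 0},
    {"tx": 0, "ty": 0, "tz": 0, "rx": 0, "ry": 0, "rz": 0},
  ],
)

```text
time: 16.35
tool_pos: [523.7, -54.3, 34.3]
tcp_rot: [3.141, 0.0, 2.352]
contact_force: [-0.7, 3.2, 0.8]
grip_width: 15.6
finger_force: 30.0
```

Emit:
carry_out(
  plan=[
    {"tx": 0, "ty": 0, "tz": -0.5, "rx": 0, "ry": 0, "rz": 0},
    {"tx": 0, "ty": 0, "tz": -0.5, "rx": 0, "ry": 0, "rz": 0},
    {"tx": 0, "ty": 0, "tz": 0, "rx": 0, "ry": 0, "rz": 0},
  ],
)

```text
time: 16.65
tool_pos: [523.7, -54.4, 33.3]
tcp_rot: [3.141, 0.001, 2.352]
contact_force: [-2.4, 2.4, 2.5]
grip_width: 15.4
finger_force: 30.0
```

Emit:
carry_out(
  plan=[
    {"tx": 0, "ty": 0, "tz": -0.5, "rx": 0, "ry": 0, "rz": 0},
    {"tx": 0, "ty": 0, "tz": 0, "rx": 0, "ry": 0, "rz": 0},
  ],
)

```text
time: 16.85
tool_pos: [523.8, -54.4, 32.8]
tcp_rot: [3.141, 0.001, 2.352]
contact_force: [-1.7, 1.2, 3.9]
grip_width: 15.8
finger_force: 30.0
```

Emit:
carry_out(
  plan=[
    {"tx": -0.2, "ty": 0, "tz": -0.5, "rx": 0, "ry": 0, "rz": 0},
    {"tx": 0, "ty": 0, "tz": -0.5, "rx": 0, "ry": 0, "rz": 0},
    {"tx": 0, "ty": 0, "tz": 0, "rx": 0, "ry": 0, "rz": 0},
  ],
)

```text
time: 17.15
tool_pos: [523.8, -54.4, 31.9]
tcp_rot: [3.141, 0.001, 2.352]
contact_force: [-0.4, 1.7, 4.7]
grip_width: 15.6
finger_force: 30.0
```

Emit:
carry_out(
  plan=[
    {"tx": 0, "ty": 0, "tz": -0.5, "rx": 0, "ry": 0, "rz": 0},
    {"tx": 0, "ty": 0, "tz": -0.5, "rx": 0, "ry": 0, "rz": 0},
    {"tx": 0, "ty": 0, "tz": 0, "rx": 0, "ry": 0, "rz": 0},
  ],
)

```text
time: 17.45
tool_pos: [523.8, -54.4, 30.9]
tcp_rot: [3.141, 0.001, 2.352]
contact_force: [-0.3, 0.7, 4.3]
grip_width: 15.8
finger_force: 30.0
```

Emit:
carry_out(
  plan=[
    {"tx": 0, "ty": 0, "tz": -0.5, "rx": 0, "ry": 0, "rz": 0},
    {"tx": 0, "ty": 0, "tz": -0.5, "rx": 0, "ry": 0, "rz": 0},
    {"tx": 0, "ty": 0, "tz": 0, "rx": 0, "ry": 0, "rz": 0},
  ],
)

```text
time: 17.75
tool_pos: [523.7, -54.5, 29.4]
tcp_rot: [3.141, 0.001, 2.352]
contact_force: [2.0, -0.4, -0.2]
grip_width: 15.6
finger_force: 30.0
```

Emit:
carry_out(
  plan=[
    {"tx": 0, "ty": 0, "tz": -0.7, "rx": 0, "ry": 0, "rz": 0},
    {"tx": 0, "ty": 0, "tz": -0.7, "rx": 0, "ry": 0, "rz": 0},
    {"tx": 0, "ty": 0, "tz": -0.6, "rx": 0, "ry": 0, "rz": 0},
    {"tx": 0, "ty": 0, "tz": 0, "rx": 0, "ry": 0, "rz": 0},
  ],
)

```text
time: 18.15
tool_pos: [523.7, -54.4, 27.6]
tcp_rot: [3.141, 0.001, 2.352]
contact_force: [2.3, -1.1, -0.6]
grip_width: 16.0
finger_force: 30.0
```

Emit:
carry_out(
  plan=[
    {"tx": 0, "ty": 0, "tz": -0.6, "rx": 0, "ry": 0, "rz": 0},
    {"tx": 0, "ty": 0, "tz": -0.6, "rx": 0, "ry": 0, "rz": 0},
    {"tx": 0, "ty": 0, "tz": 0, "rx": 0, "ry": 0, "rz": 0},
  ],
)

```text
time: 18.45
tool_pos: [523.6, -54.3, 26.1]
tcp_rot: [3.141, 0.0, 2.352]
contact_force: [5.3, -1.9, -5.6]
grip_width: 15.8
finger_force: 30.0
```

Emit:
carry_out(
  plan=[
    {"tx": 0, "ty": 0, "tz": -0.5, "rx": 0, "ry": 0, "rz": 0},
    {"tx": 0, "ty": 0, "tz": -0.5, "rx": 0, "ry": 0, "rz": 0},
    {"tx": 0, "ty": 0, "tz": 0, "rx": 0, "ry": 0, "rz": 0},
  ],
)

```text
time: 18.75
tool_pos: [523.6, -54.3, 25.6]
tcp_rot: [3.141, 0.0, 2.352]
contact_force: [4.5, -0.9, -2.5]
grip_width: 15.5
finger_force: 30.0
```

Emit:
carry_out(
  plan=[
    {"tx": 0.2, "ty": 0, "tz": -0.5, "rx": 0, "ry": 0, "rz": 0},
    {"tx": 0, "ty": 0, "tz": -0.5, "rx": 0, "ry": 0, "rz": 0},
    {"tx": 0, "ty": 0, "tz": 0, "rx": 0, "ry": 0, "rz": 0},
  ],
)

```text
time: 19.05
tool_pos: [523.6, -54.2, 24.7]
tcp_rot: [3.141, 0.0, 2.352]
contact_force: [2.7, -2.3, -0.2]
grip_width: 15.6
finger_force: 30.0
```

Emit:
carry_out(
  plan=[
    {"tx": 0, "ty": 0, "tz": -0.5, "rx": 0, "ry": 0, "rz": 0},
    {"tx": 0, "ty": 0, "tz": 0, "rx": 0, "ry": 0, "rz": 0},
    {"tx": 0, "ty": 0, "tz": 0, "rx": 0, "ry": 0, "rz": 0},
  ],
)

```text
time: 19.35
tool_pos: [523.6, -54.2, 24.6]
tcp_rot: [3.141, 0.0, 2.352]
contact_force: [1.4, -1.8, 5.8]
grip_width: 15.7
finger_force: 30.0
```

The knob is home: it stopped firmly at z=24.6, as predicted. Now I'll ease the press and turn towards off.

Emit:
carry_out(
  plan=[
    {"tx": 0, "ty": 0, "tz": 0.6, "rx": 0, "ry": 0, "rz": 0.07},
    {"tx": 0, "ty": 0, "tz": 0, "rx": 0, "ry": 0, "rz": 0.07},
    {"tx": 0, "ty": 0, "tz": 0, "rx": 0, "ry": 0, "rz": 0.07},
    {"tx": 0, "ty": 0, "tz": 0, "rx": 0, "ry": 0, "rz": 0.07},
    {"tx": 0, "ty": 0, "tz": 0, "rx": 0, "ry": 0, "rz": 0.07},
    {"tx": 0, "ty": 0, "tz": 0, "rx": 0, "ry": 0, "rz": 0.07},
    {"tx": 0, "ty": 0, "tz": 0, "rx": 0, "ry": 0, "rz": 0.07},
    {"tx": 0, "ty": 0, "tz": 0, "rx": 0, "ry": 0, "rz": 0.07},
    {"tx": 0, "ty": 0, "tz": 0, "rx": 0, "ry": 0, "rz": 0.07},
    {"tx": 0, "ty": 0, "tz": 0, "rx": 0, "ry": 0, "rz": 0.07},
    {"tx": 0, "ty": 0, "tz": 0, "rx": 0, "ry": 0, "rz": 0},
  ],
)

```text
time: 20.45
tool_pos: [523.3, -54.1, 24.7]
tcp_rot: [3.141, -0.0, 3.052]
contact_force: [1.7, -1.0, 1.8]
grip_width: 15.4
finger_force: 30.0
```

```bash
python3 - <<'E'
from h import *
s=bot.get_obs();print(s["tool_pos"],s["tcp_rot"],s["contact_force"],s["moment"],s["joint_positions"],s["tau"])
E
```

```text
[523.32 -54.15  24.68] [ 3.14 -0.    3.05] [ 1.7  -1.03  1.78] [-0.18 -0.52 -0.03] [-0.25  0.59  1.76  0.    0.79 -1.73] [  0.59 -46.37 -14.84   0.13   0.77  -0.75]
```

Emit:
carry_out(
  plan=[
    {"tx": 0, "ty": 0, "tz": 0, "rx": 0, "ry": 0, "rz": 0.06},
    {"tx": 0, "ty": 0, "tz": 0, "rx": 0, "ry": 0, "rz": 0.06},
    {"tx": 0, "ty": 0, "tz": 0, "rx": 0, "ry": 0, "rz": 0},
  ],
)

```text
time: 20.75
tool_pos: [523.3, -54.2, 24.6]
tcp_rot: [3.141, -0.0, -3.113]
contact_force: [2.0, -1.9, 2.0]
grip_width: 15.9
finger_force: 30.0
```

```bash
python3 - <<'E'
from h import *
s=bot.get_obs();print(s["tool_pos"],s["tcp_rot"],s["contact_force"],s["moment"])
E
```

```text
[523.32 -54.18  24.65] [ 3.14 -0.   -3.11] [ 1.96 -1.94  2.  ] [-0.17 -0.38 -0.02]
```

Emit:
carry_out(
  plan=[
    {"tx": 0, "ty": 0, "tz": 0, "rx": 0, "ry": 0, "rz": 0.04},
    {"tx": 0, "ty": 0, "tz": 0, "rx": 0, "ry": 0, "rz": 0},
    {"tx": 0, "ty": 0, "tz": 0, "rx": 0, "ry": 0, "rz": 0},
  ],
)

```text
time: 21.05
tool_pos: [523.3, -54.2, 24.6]
tcp_rot: [3.141, -0.0, -3.074]
contact_force: [0.4, -2.3, 3.1]
grip_width: 15.7
finger_force: 30.0
```

```bash
python3 - <<'E'
from h import *
s=bot.get_obs();print(s["tool_pos"],s["tcp_rot"],s["contact_force"],s["moment"])
E
```

```text
[523.33 -54.22  24.64] [ 3.14 -0.   -3.07] [ 0.4  -2.27  3.14] [-0.29 -0.3   0.  ]
```

I'll release and look at where the pointer settles.

Emit:
carry_out(
  plan=[
    {"tx": 0, "ty": 0, "tz": 0, "rx": 0, "ry": 0, "rz": 0},
    {"tx": 0, "ty": 0, "tz": 0, "rx": 0, "ry": 0, "rz": 0},
    {"tx": 0, "ty": 0, "tz": 0, "rx": 0, "ry": 0, "rz": 0},
    {"tx": 0, "ty": 0, "tz": 0, "rx": 0, "ry": 0, "rz": 0},
    {"tx": 0, "ty": 0, "tz": 0, "rx": 0, "ry": 0, "rz": 0},
    {"tx": 0, "ty": 0, "tz": 0, "rx": 0, "ry": 0, "rz": 0},
    {"tx": 0, "ty": 0, "tz": 10, "rx": 0, "ry": 0, "rz": 0},
    {"tx": 0, "ty": 0, "tz": 20, "rx": 0, "ry": 0, "rz": 0},
    {"tx": 0, "ty": 0, "tz": 30, "rx": 0, "ry": 0, "rz": 0},
    {"tx": 0, "ty": 0, "tz": 30, "rx": 0, "ry": 0, "rz": 0},
    {"tx": 0, "ty": 0, "tz": 30, "rx": 0, "ry": 0, "rz": 0},
    {"tx": 0, "ty": 0, "tz": 10, "rx": 0, "ry": 0, "rz": 0},
  ],
  gripper=0.4,
)

```text
time: 22.25
tool_pos: [525.0, -54.5, 158.3]
tcp_rot: [-3.14, 0.006, -3.071]
contact_force: [0.5, 0.0, -0.3]
grip_width: 54.8
finger_force: 0.0
```

Emit:
carry_out(
  plan=[
    {"tx": -10, "ty": -40, "tz": 0, "rx": 0, "ry": 0, "rz": 0},
    {"tx": -10, "ty": -40, "tz": 0, "rx": 0, "ry": 0, "rz": 0},
    {"tx": -10, "ty": -40, "tz": 0, "rx": 0, "ry": 0, "rz": 0},
    {"tx": -10, "ty": -40, "tz": 0, "rx": 0, "ry": 0, "rz": 0},
    {"tx": -10, "ty": -40, "tz": 0, "rx": 0, "ry": 0, "rz": 0},
    {"tx": -10, "ty": -40, "tz": 0, "rx": 0, "ry": 0, "rz": 0},
    {"tx": 0, "ty": 0, "tz": 0, "rx": 0, "ry": 0, "rz": 0},
  ],
)

```text
time: 22.95
tool_pos: [462.0, -298.6, 154.0]
tcp_rot: [-3.14, -0.001, -3.076]
contact_force: [0.0, 0.5, -0.5]
grip_width: 54.9
finger_force: 0.0
```

```bash
python3 - <<'E'
from h import *
s=bot.get_obs();print(s["time"],s["tool_pos"],s["contact_force"])
im=cv2.cvtColor(bot.capture("scene"),cv2.COLOR_RGB2BGR);im2=cv2.cvtColor(bot.capture("top"),cv2.COLOR_RGB2BGR)
cv2.imwrite("pics/s5r.png",im);cv2.imwrite("pics/t5r.png",im2)
x=np.hstack([crop(im,235,185,40,40,10),crop(im2,300,190,40,40,10)]).astype(float)
cv2.imwrite("pics/s5.png",np.clip((x/255)**.45*255,0,255).astype(np.uint8))
# predicted pointer line endpoints for offset angles, top
c=np.array([524.3,-53.7])
for a in(-8,-4,0,4):
    r=np.radians(1.7+a);d=np.array([np.cos(r),np.sin(r)])
    print(a,[proj("top",[*(c+k*d),44]).round(2) for k in(0,10,20)],[proj("scene",[*(c+k*d),44]).round(2) for k in(0,10,20)])
E
```

```text
22.95 [ 462.04 -298.55  154.03] [ 0.02  0.49 -0.49]
-8 [array([317.73, 209.27]), array([318.23, 205.48]), array([318.73, 201.7 ])] [array([254.79, 197.81]), array([251.27, 198.84]), array([247.72, 199.87])]
-4 [array([317.73, 209.27]), array([317.97, 205.45]), array([318.2 , 201.64])] [array([254.79, 197.81]), array([251.39, 198.97]), array([247.97, 200.15])]
0 [array([317.73, 209.27]), array([317.7 , 205.45]), array([317.67, 201.63])] [array([254.79, 197.81]), array([251.54, 199.11]), array([248.26, 200.41])]
4 [array([317.73, 209.27]), array([317.43, 205.46]), array([317.13, 201.65])] [array([254.79, 197.81]), array([251.7 , 199.23]), array([248.58, 200.67])]
```

View pics/s5.png

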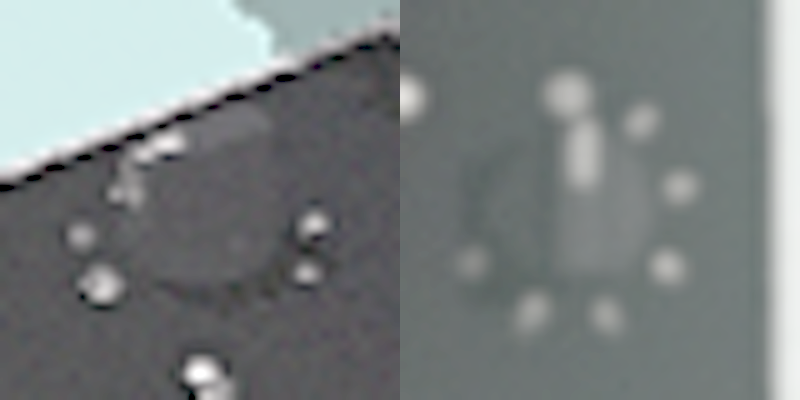

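The knob sits on the shaft with its pointer close to the off ring. The line runs from about (318,208) to (318,202) in the top view. I'll measure its slope numerically.

```bash
python3 - <<'E'
from h import *
g=cv2.cvtColor(cv2.imread("pics/t5r.png"),cv2.COLOR_BGR2GRAY).astype(float)
pts=[]
for v in range(197,212):
    r=g[v,312:324];w=np.clip(r-60,0,None);u=(w*np.arange(312,324)).sum()/max(w.sum(),1e-9);print(v,r.astype(int),round(u,2))
    if 202<=v<=207:pts.append(ray("top",u,v,44)[:2])
p=np.array(pts);vx,vy,x,y=cv2.fitLine(p.astype(np.float32),cv2.DIST_L2,0,0,0).ravel();print(np.degrees(np.arctan(vy/vx)),x,y)
# bar outline edges: brighter bar vs left side
for v in range(209,220):print(v,g[v,310:328].astype(int))
E
```

```text
197 [42 40 47 62 77 76 60 45 42 44 45 45] 316.4
198 [ 41  42  61  91 112 113  86  54  46  45  45  45] 316.44
199 [ 41  44  68 102 123 126  99  61  45  44  43  46] 316.41
200 [ 40  43  59  90 113 118  91  58  43  43  46  58] 316.52
201 [41 40 45 62 82 91 80 60 45 43 57 85] 318.44
202 [ 42  40  37  43  57  84 102  82  53  46  68  97] 319.62
203 [ 40  40  38  42  62 103 126 101  62  50  60  77] 318.49
204 [ 38  39  36  43  69 113 133 106  67  54  54  56] 317.94
205 [ 38  39  37  43  71 113 134 106  68  57  56  52] 317.93
206 [ 40  39  38  44  71 113 133 105  68  57  59  57] 317.93
207 [ 40  39  36  44  66 104 122  99  66  58  60  59] 317.97
208 [41 38 37 42 58 80 92 78 61 59 60 61] 318.07
209 [41 38 37 42 51 60 67 65 58 58 61 62] 319.27
210 [39 39 36 42 51 56 61 60 57 59 61 62] 321.5
211 [39 39 39 43 52 55 59 60 57 59 60 62] 323.0
-15.295546 536.81415 -54.94759
209 [40 41 41 38 37 42 51 60 67 65 58 58 61 62 58 54 68 92]
210 [40 39 39 39 36 42 51 56 61 60 57 59 61 62 59 53 55 64]
211 [38 40 39 39 39 43 52 55 59 60 57 59 60 62 59 52 48 49]
212 [41 39 40 37 37 43 52 56 60 61 58 57 62 61 58 51 47 48]
213 [38 39 42 38 38 43 52 57 59 60 58 57 60 59 55 49 46 46]
214 [37 39 40 39 38 43 52 57 60 61 58 59 60 58 51 49 53 50]
215 [35 37 39 40 39 43 51 57 61 60 57 57 57 54 50 67 88 77]
216 [ 33  35  38  39  36  43  49  53  56  57  54  55  54  49  51  87 120 104]
217 [ 33  35  34  36  36  40  43  46  46  47  47  48  48  47  48  74 101  94]
218 [33 34 36 38 38 37 37 42 42 42 44 45 46 45 46 54 63 65]
219 [33 36 50 62 53 41 40 42 42 47 53 50 45 45 45 46 48 50]
```

```bash
python3 -c "
from plant import bot
print(bot.close_job())"
```

```text
the job is handed in; nothing more can be done
None
```

The knob is back on the bare shaft, snapped fully home, turned to off (pointer measured within about 2° of the off mark) and released, and the job is handed in at about 23 s; no verdict came back.

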